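Edge-joint two staves in the glue-up jig

TASK

Dry-fit the two loose wooden staves in the white glue-up board. With closed fingers sweep them sideways across the board until they lie edge to edge against the long fence, push both their ends up against the end stop, and then swing the cam's lever right round so that the cam clamps the pair tight. Only slide and push things, pick nothing up, and leave the glue bottle, the spare offcut and the chisel beside the board where they are.

Things in the scene. Friction and masses are not known exactly. Their poses are not given: they have to be found in the camera images.
- jig: Glue-up board screwed to the bench: white laminate on plywood, 230 (its x) x 165 mm (its y), top 9 mm above the bench. Origin: centre of its underside. A wooden fence, 20 wide, 22 high above the board, runs along x on its -y edge (the robot's right). A wooden end stop, as wide and high, stands across its far (+x) end, 6 to 66 mm from the fence face. Left of it turns a wooden cam with a lever.
- corner (a point): Inside corner of the jig on the board's top: where the fence face and the end-stop face meet. Axes as the jig's: the staves belong at -x and +y of it (x = 0 is the stop face, y = 0 the fence face).
- stave_a: Loose wooden stave, plain square-ended bar 36 mm wide (its x), 110 mm long (its y), 18 mm thick, 44 g. Origin: centre of its underside. Starts on the board roughly along the fence, clear of fence, stop, cam and the other stave.
- stave_b: Loose wooden stave, plain square-ended bar 36 mm wide (its x), 110 mm long (its y), 18 mm thick, 44 g. Origin: centre of its underside. The twin of stave_a, beside it; either may be the one nearer the fence, and either order is right.
- cam (a joint): Turn of the cam, rad: 0 open to 1.97 end of travel, anticlockwise from above. Stiff hinge, stays where left (2 N at the lever end). Starts at 0 to 0.2, lever pointing away from robot and fence. Open, it stands 11 mm clear of a pair laid tight to the fence; it starts to nip at about 1.5, its greatest reach is at 1.92, and it holds best from 1.8 on. Closed, the lever points back to the robot.
- pivot (a point): On the cam's vertical pivot axis, 29 mm above the bench, 34 mm before the stop face and 104 mm from the fence face.
- lever_end (a point): On the top face near the rounded end of the cam's lever, 92 mm from the pivot. The lever is a dark wooden bar 14 mm wide (19 mm at the round end), 17 mm thick, its underside 11 mm and its top 28 mm above the bench. The cam disc has a radius of 22 mm, its centre 11 mm off the pivot.
- glue_yellow: Bystander: upright glue bottle, 50 mm in diameter, 153 mm tall, right of the board. Origin: centre of its underside.
- offcut_e: Bystander: spare wooden offcut, 47 x 101 x 16 mm, right of the board. Origin: centre of its underside.
- chisel_narrow: Bystander: chisel, 253 mm long, 29 mm wide, lying on the bench between robot and board. Origin: its middle, underside.

How it is judged (in metres and radians):
On the way, in this order (a step that is already met when the one before it is completed fails the run):
1. both staves lie side by side by the fence (at most 8 mm of play) with their ends at the stop (within 4 mm), the cam still open (x of each of stave_a, stave_b in the frame of corner above -0.059 m and ((y of stave_a in the frame of corner below 0.026 m and y of stave_b in the frame of corner below 0.062 m) or (y of stave_b in the frame of corner below 0.026 m and y of stave_a in the frame of corner below 0.062 m)) and value of joint cam below 1.4 rad), for 0.2 s.
2. the cam's lever is swung round (value of joint cam above 1.7 rad), for 0.2 s.
At the end, for the whole second after the job is handed in: Both staves lie flat on the board, edge to edge against the fence (within 2.5 mm and 2 degrees), each with its end within 4 mm of the end stop; the cam is turned beyond 1.7 rad and clamps them, so that they press on each other with more than 2 N; all at rest (x of each of stave_a, stave_b in the frame of corner above -0.059 m and ((y of stave_a in the frame of corner below 0.0205 m and y of stave_b in the frame of corner below 0.0565 m) or (y of stave_b in the frame of corner below 0.0205 m and y of stave_a in the frame of corner below 0.0565 m)) and value of joint cam above 1.7 rad and contact force between stave_a and stave_b above 2 N and angle between the y axis of each of stave_a, stave_b and the x axis of jig, either way round below 0.035 rad and linear speed of each of stave_a, stave_b below 0.01 m/s); the robot touches nothing.
It fails at once if a stave is lifted off the board or tipped (height (world z) of any of stave_a, stave_b above 0.021 m or angle between any of stave_a, stave_b's own z axis and vertical above 0.3 rad).
It fails at once if the glue bottle, the spare offcut or the chisel is disturbed (distance of any of glue_yellow, offcut_e, chisel_narrow from where it was at the start of the episode above 0.02 m).
It also fails if it takes over 56 s, if anything falls off the work surface, if the arm or the gripper's body presses on something with over 40 N, if the wrist force passes 120 N, or if a joint passes its speed limit or range.

ROBOT

A 6-joint arm with a two-finger parallel gripper is mounted at the origin on a cart in front of the work surface, level with it; the furniture and walls round the work are solid. World frame = base frame: x ahead of the robot, y to its left, z up, the work surface at z = 0. Lengths are in mm, angles in degrees, forces in N, time in s.
With the tool pointing down it reaches from about 300 to 850 mm from the base axis. Payload 4.2 kg.
Tool frame: the origin (TCP) lies at the very end of the fingers, on their centre line; the grasp point (between the pads) lies 19 mm behind it (env.grip_depth is the distance from the TCP to the grasp point, in mm); z points along the fingers, y is the line along which they close (so a half turn about z gives the same grasp; the last joint's range is limited). The gripper opens to 91 mm and grips with 3 to 60 N. Pads are 32 mm wide; open, the fingers measure 118 mm over their backs; the gripper's body (76 mm by 178 mm) begins 60 mm behind the grasp point.
Start: joints at [-75.974, 18.312, 89.639, -0, 72.044, -1.146], TCP at [150.489, -554.974, 213.976] pointing down, gripper open.
Joint ranges: [-177.97, 177.97], [-48.28, 115.42], [12.27, 149.76], [-77.06, 257.06], [2.81, 150.46], [-146.56, 146.56]. Speed limits (degrees/s): [147.25, 147.25, 180, 180, 180, 180].

INTERFACE

Orientations are given as [roll, pitch, yaw] about the fixed x, y, z axes, in that order (R = Rz(yaw) Ry(pitch) Rx(roll)).
In Python, from workcell import env, cams gives the robot as it stands.
- The arm moves only by the tool apply_moves, never from a script. Its argument "deltas" is a list of rows, each a list of 5 numbers: the shift along the tool's x, y, z in m, then the turn about the tool's z in rad, then the opening, from -1 (shut) to 1 (fully open), so that 0 is half open. In form: [[tx, ty, tz, roll, gripper], ...]. A call has 1 to 5 rows; each row is the pose to reach, as a shift and turn from the pose commanded when the call began, along the tool's axes at that moment; what a row does not reach only later rows make up. A row lasts 1/10 s, in which the tool goes at most 50 mm and 8.59 degrees, less where a joint would pass 70% of its speed; a pose out of reach is approached as far as the arm can. A call with a gripper value outside its range is refused whole. The fingers move at their own pace and stop on an object; "grip_force" is the grip in N (left out, the last holds). Time passes only in rows, so rows that repeat a pose let the fingers close. It gives the time, the measured TCP pose, the force, the opening and the grip force at its end, in the units of the state.
- env.state(): the state, without advancing time (a new reading comes with each control period).
- cams.grab_frame(name): name is "side" or "top" or "wrist"; returns the picture (400x640x3 uint8, blue, green, red); there is no depth.
- cams.get_calibration(name): a dict with "mtx" (3x3 intrinsics, pixels), "k1" (the pictures are not rectified: a ray, as slopes to the right and down, at radius r is drawn at 1 + k1 r^2 times it, then the intrinsics apply), "eye" and "attitude" of the camera in the world; the wrist camera has in their place "tool_from_camera" (4x4, takes a point from camera to tool coordinates, whose origin is the TCP and whose axes are the flange's). Camera axes: x right, y down, z forward; pixel columns grow to the right and rows downward; lengths in mm; the calibration is good to about 2 mm. A picture is of the moment at which its call begins: read the wrist's pose just before it. get_calibration takes no time and is no camera call.
- env.job_done(): hands the job in; it is judged then, once.
The state is a dict: "time_s": time; "qpos": joint angles; "qvel": joint speeds; "effort": joint torques, N m; "ee_pos": TCP position; "ee_rot": TCP orientation; "force": force on the tool from outside, world axes, zero at the start; "torque": the same for the moment, N m; "gripper_width": finger opening in mm; "gripper_force": force on a finger pad.
Only numpy, scipy, OpenCV 4.12 (cv2) and the standard library are available. Lean on these libraries where they do the work, as an engineer would, in place of code of your own. Each camera call takes 0.05 s, during which the arm holds its last target. There are 200 camera calls.

## Working session

There is one attempt and no reset: what is moved stays moved. The work goes in short steps, Python scripts to look and compute and a tool call to move; the robot and the scene stay as the last step left them, time stands still between calls to the robot, and variables do not carry over. Pictures are saved under pics/ and viewed, at most 14 in all, crops included, and the job is handed in when it is done.

Besides the shell and the picture viewer there is one more tool, called after "Emit:" as a command line: name --pt "numbers of a row" for each row, then --argument value for the rest. apply_moves: Moves the arm, as the interface text tells. Its arguments: {"type":"object","properties":{"deltas":{"type":"array"},"grip_force":{"type":"number"}},"required":["deltas"]}

```bash
mkdir -p pics; ls; python3 - <<'E'
from workcell import env,cams
import cv2
for n in ("top","side"):
    cv2.imwrite(f"pics/{n}0.png",cams.grab_frame(n)); c=cams.get_calibration(n); print(n,c)
print(cams.get_calibration("wrist")); s=env.state(); print(s)
E
```

```text
pics
top {'mtx': array([[427.03272245,   0.        , 326.60204027],
       [  0.        , 427.03272245, 199.82328774],
       [  0.        ,   0.        ,   1.        ]]), 'k1': -0.0657180999438102, 'eye': array([ 336.29102235, -340.8706289 ,  923.21434734]), 'attitude': array([-170.73886456,   -0.65175352,  -89.61906948])}
side {'mtx': array([[397.66781381,   0.        , 317.85338231],
       [  0.        , 397.66781381, 198.74268569],
       [  0.        ,   0.        ,   1.        ]]), 'k1': 0.019854934222086503, 'eye': array([434.08396602, 355.21565922, 544.8681926 ]), 'attitude': array([-125.18314428,    0.96729765, -177.48652816])}
{'mtx': array([[287.03201419,   0.        , 315.03152202],
       [  0.        , 287.03201419, 199.00470951],
       [  0.        ,   0.        ,   1.        ]]), 'k1': -0.03129079809008001, 'tool_from_camera': array([[-4.58535951e-04, -9.67054234e-01, -2.54570027e-01,
         7.20890711e+01],
       [ 9.99999271e-01, -1.59036429e-04, -1.19707245e-03,
         7.79069218e-01],
       [ 1.11714807e-03, -2.54570390e-01,  9.67053602e-01,
        -1.70986605e+02],
       [ 0.00000000e+00,  0.00000000e+00,  0.00000000e+00,
         1.00000000e+00]])}
{'time_s': 0.1, 'qpos': array([-7.59746612e+01,  1.83466907e+01,  8.96993117e+01, -1.55384406e-03,
        7.20439915e+01, -1.14544088e+00]), 'qvel': array([-0.0155474 , -0.01540329, -0.07092696, -0.02874583, -0.06444928,
        0.07282508]), 'effort': array([ 8.12026392e-04, -4.13331950e+01, -2.32509613e+01,  7.29123456e-02,
        4.21752781e-02, -5.68756093e-05]), 'ee_pos': array([ 150.36288595, -554.52230442,  213.21796938]), 'ee_rot': array([-1.79909994e+02, -3.21900737e-04,  1.51712596e+01]), 'force': array([-0.03560613, -0.3591485 , -0.08449648]), 'torque': array([ 0.04724794,  0.02375762, -0.02662767]), 'gripper_force': 0.0, 'gripper_width': 91.33957681861324}
```

View pics/top0.png

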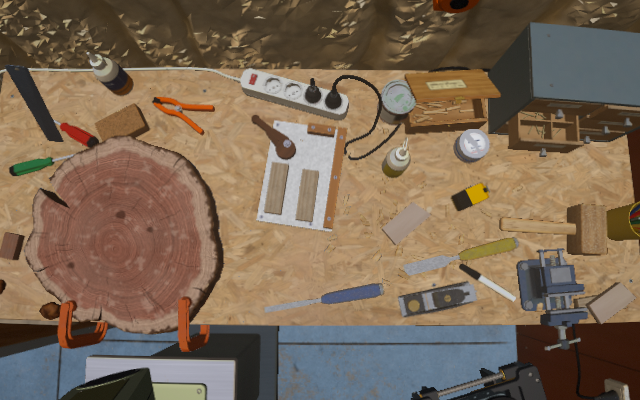

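View pics/side0.png

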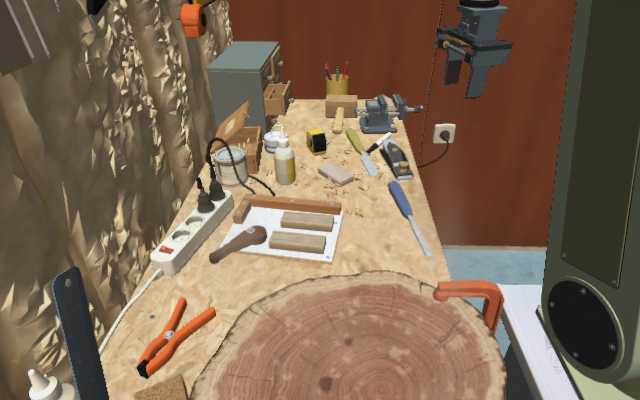

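The top view shows the board at about (257–347, 122–230). The staves are at (276,188) and (309,195), the cam pivot near (286,147), and the lever end near (257,120). I'll rectify this to a metric view.

```bash
cat > h.py <<'E'
import numpy as np, cv2
from scipy.spatial.transform import Rotation as R
from workcell import env,cams
def cam(n,st=None):
    c=cams.get_calibration(n)
    if n=="wrist":
        T=np.eye(4);T[:3,:3]=R.from_euler('xyz',st['ee_rot'],degrees=True).as_matrix();T[:3,3]=st['ee_pos']
        T=T@c['tool_from_camera'];return c,T[:3,:3],T[:3,3]
    return c,R.from_euler('xyz',c['attitude'],degrees=True).as_matrix(),c['eye']
def proj(P,cm):
    c,A,e=cm; q=(np.asarray(P,float)-e)@A; s=q[...,:2]/q[...,2:]
    s=s*(1+c['k1']*(s**2).sum(-1,keepdims=True)); K=c['mtx']
    return np.stack([K[0,0]*s[...,0]+K[0,2],K[1,1]*s[...,1]+K[1,2]],-1)
def unproj(uv,z,cm):
    c,A,e=cm;K=c['mtx'];d=(np.asarray(uv,float)-[K[0,2],K[1,2]])/[K[0,0],K[1,1]];s=d.copy()
    for _ in range(10): s=d/(1+c['k1']*(s**2).sum(-1,keepdims=True))
    r=np.concatenate([s,np.ones_like(s[...,:1])],-1)@A.T
    return e+r*((z-e[2])/r[...,2])[...,None]
def ortho(img,cm,x0,x1,y0,y1,z,k):
    # rows: x from x1 down to x0, cols: y from y1 down to y0
    xs=np.arange(x1,x0,-1/k);ys=np.arange(y1,y0,-1/k);X,Y=np.meshgrid(xs,ys,indexing='ij')
    m=proj(np.stack([X,Y,np.full_like(X,z)],-1),cm).astype(np.float32)
    o=cv2.remap(img,m[...,0],m[...,1],cv2.INTER_CUBIC)
    for v in range(int(np.ceil(x0/50)*50),int(x1),50):
        cv2.putText(o,str(v),(0,int((x1-v)*k)+4),0,.4,(0,0,255));cv2.line(o,(28,int((x1-v)*k)),(36,int((x1-v)*k)),(0,0,255))
    for v in range(int(np.ceil(y0/50)*50),int(y1),50):
        cv2.putText(o,str(v),(int((y1-v)*k)-12,10),0,.4,(0,0,255));cv2.line(o,(int((y1-v)*k),12),(int((y1-v)*k),20),(0,0,255))
    return o
E
python3 - <<'E'
from h import *
cm=cam("top")
print(unproj([[257,120],[286,147],[270,122],[347,122],[332,230],[257,219],[276,188],[309,195],[398,160],[406,222],[265,309],[383,289]],15.,cm).round())
o=ortho(cv2.imread("pics/top0.png"),cm,230,560,-440,-120,27,1.8)
cv2.imwrite("pics/o.png",o);print(o.shape)
E
```

```text
[[ 663. -194.   15.]
 [ 601. -260.   15.]
 [ 659. -223.   15.]
 [ 660. -394.   15.]
 [ 419. -362.   15.]
 [ 442. -202.   15.]
 [ 509. -241.   15.]
 [ 495. -312.   15.]
 [ 574. -507.   15.]
 [ 438. -521.   15.]
 [ 254. -224.   15.]
 [ 296. -470.   15.]]
(594, 576, 3)
```

View pics/o.png

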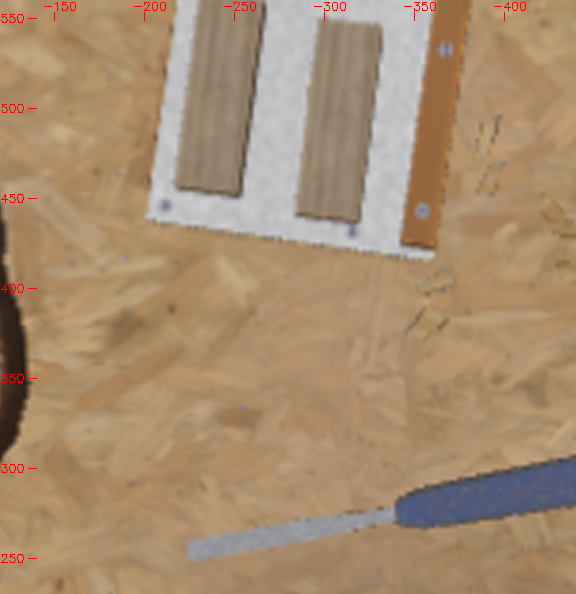

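```bash
python3 - <<'E'
from h import *
o=ortho(cv2.imread("pics/top0.png"),cam("top"),400,695,-430,-160,28,2)
cv2.imwrite("pics/o2.png",o);print(o.shape)
E
```

```text
(590, 540, 3)
```

View pics/o2.png

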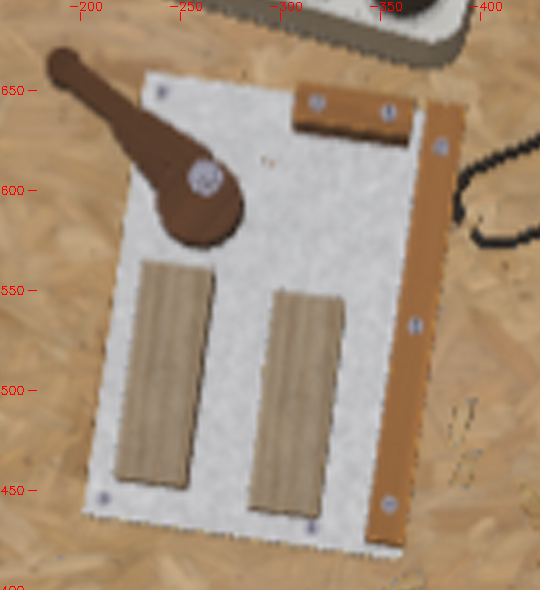

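Rectified at 2 px/mm, the jig yaw is about -7.9°. The corner comes out at about (626.7, -370.5), which puts the pivot at (607, -263). That matches the visible screw at px (205,178). Stave centres in corner axes (x, y) are L ≈ (-135, 111) and R ≈ (-140, 43). The fingers go outside L first, so I'm moving above that place with them closed and the tool yaw aligned to the jig.

Emit:
apply_moves --pt "0.043 -0.024 0 0.08 -1" --pt "0.087 -0.048 0 0.16 -1" --pt "0.13 -0.073 0 0.24 -1" --pt "0.174 -0.097 0 0.32 -1" --pt "0.218 -0.121 0 0.403 -1" --grip_force 20

```text
time_s: 0.6
ee_pos: [329.9, -379.6, 213.7]
ee_rot: [-180.0, 0.0, -8.1]
force: [0.6, -0.7, -0.2]
gripper_width: 54.1
gripper_force: 0.0
```

```bash
cat >> h.py <<'E'
C=np.array([626.7,-370.5]);YAW=np.radians(-7.9)
U=np.array([np.cos(YAW),np.sin(YAW)]);V=np.array([-U[1],U[0]])
def jig(p): d=np.asarray(p)[...,:2]-C; return np.stack([d@U,d@V],-1)
def world(j,z): j=np.asarray(j,float);p=C+j[...,:1]*U+j[...,1:]*V; return np.concatenate([p,np.full_like(p[...,:1],z)],-1)
def where(s=None):
    s=s or env.state();print(s['time_s'],'jig',jig(s['ee_pos']).round(1),'z',s['ee_pos'][2].round(1),'rot',s['ee_rot'].round(2),'F',s['force'].round(1),s['gripper_width']);return s
E
python3 -c "
from h import *
where()"
```

```text
0.6 jig [-292.7  -49.8] z 213.7 rot [-1.7999e+02  2.0000e-02 -8.1400e+00] F [ 0.6 -0.7 -0.2] 54.10600403471862
```

Emit:
apply_moves --pt "0.03 -0.039 0 0 -1" --pt "0.06 -0.078 0 0 -1" --pt "0.09 -0.117 0 0 -1" --pt "0.12 -0.156 0 0 -1" --pt "0.15 -0.195 0 0 -1"

```text
time_s: 1.1
ee_pos: [505.4, -207.1, 213.7]
ee_rot: [180.0, 0.0, -7.9]
force: [0.2, -0.7, 0.1]
gripper_width: 13.7
gripper_force: 0.0
```

Emit:
apply_moves --pt "0.008 -0.009 0 -0.004 -1" --pt "0.008 -0.009 0 -0.004 -1" --pt "0.008 -0.009 0 -0.004 -1"

```text
time_s: 1.4
ee_pos: [512.7, -201.6, 213.5]
ee_rot: [180.0, 0.1, -7.7]
force: [0.1, -0.5, -0.3]
gripper_width: 0.3
gripper_force: 0.0
```

```bash
python3 - <<'E'
from h import *
s=where();cm=cam("wrist",s);im=cams.grab_frame("wrist");cv2.imwrite("pics/w1.png",im)
# jig wire overlay check
for z,pts in [(9,[(0,6),(0,66)]),(31,[(0,6),(0,66)]),(31,[(0,0),(-210,0)]),(27,[(-80,93),(-190,93),(-190,129),(-80,129),(-80,93)]),(27,[(-85.5,25),(-195.5,25),(-195.5,61),(-85.5,61),(-85.5,25)])]:
    p=proj(world(pts,z),cm)
    cv2.polylines(im,[np.int32(p*8)],False,(0,0,255) if z!=9 else (255,0,0),1,cv2.LINE_AA,3)
cv2.circle(im,tuple(int(v) for v in proj(world([[-34,104]],29),cm)[0]),3,(0,255,0),-1)
cv2.imwrite("pics/w1o.png",im)
E
```

```text
1.4 jig [-136.1  151.7] z 213.5 rot [ 1.7997e+02  9.0000e-02 -7.6900e+00] F [ 0.1 -0.5 -0.3] 0.3288907982592671
```

View pics/w1o.png

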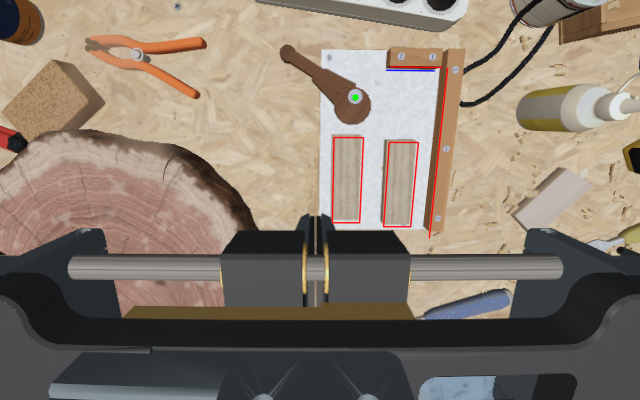

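The overlay matches the staves, stop and pivot to a few mm. The way down left of stave L is clear, so I'm descending.

Emit:
apply_moves --pt "0 -0.002 0.045 0 -1" --pt "0 -0.002 0.09 0 -1" --pt "0 -0.002 0.135 0 -1" --pt "0 -0.002 0.175 0 -1" --pt "0 -0.002 0.19 0 -1"

```text
time_s: 1.95
ee_pos: [509.8, -199.6, 20.4]
ee_rot: [-179.9, 0.4, -7.8]
force: [0.1, 0.5, -0.0]
gripper_width: 0.3
gripper_force: 0.0
```

Emit:
apply_moves --pt "0 0 0.005 -0.003 -1" --pt "0 0 0.008 -0.003 -1" --pt "0 0 0.008 -0.003 -1"

```text
time_s: 2.25
ee_pos: [514.2, -200.0, 16.9]
ee_rot: [180.0, -0.1, -7.6]
force: [-0.4, 1.0, 0.4]
gripper_width: 0.4
gripper_force: 0.0
```

Emit:
apply_moves --pt "0 0.005 0 0.005 -1" --pt "0 0.011 0 0.005 -1" --pt "0 0.017 0 0.005 -1" --pt "0 0.023 0 0.005 -1" --pt "0 0.029 0 0.005 -1"

```text
time_s: 2.75
ee_pos: [510.1, -228.4, 16.2]
ee_rot: [180.0, -0.0, -7.8]
force: [0.2, -0.4, 0.4]
gripper_width: 0.3
gripper_force: 0.2
```

Emit:
apply_moves --pt "0 0.006 0 0 -1" --pt "0 0.012 0 0 -1" --pt "0 0.018 0 0 -1" --pt "0 0.024 0 0 -1" --pt "0 0.029 0 0 -1"

```text
time_s: 3.25
ee_pos: [506.1, -257.0, 15.9]
ee_rot: [180.0, 0.0, -7.8]
force: [0.0, 0.7, -0.1]
gripper_width: 0.7
gripper_force: 0.3
```

Emit:
apply_moves --pt "0 0.002 0 0 -1" --pt "0 0.004 0 0 -1" --pt "0 0.006 0 0 -1" --pt "0 0.006 0 0 -1"

```text
time_s: 3.65
ee_pos: [505.4, -262.6, 15.9]
ee_rot: [180.0, -0.0, -7.8]
force: [-0.2, 0.1, 0.2]
gripper_width: 0.4
gripper_force: 0.0
```

```bash
python3 -c "
from h import *
where()"
```

```text
3.65 jig [-135.    90.2] z 15.9 rot [179.98  -0.    -7.8 ] F [-0.2  0.1  0.2] 0.3750241877205317
```

Emit:
apply_moves --pt "0 0.001 0 0 -1" --pt "0 0.002 0 0 -1" --pt "0 0.003 0 0 -1" --pt "0 0.004 0 0 -1" --pt "0 0.005 0 0 -1"

```text
time_s: 4.15
ee_pos: [504.7, -267.5, 15.9]
ee_rot: [180.0, 0.0, -7.8]
force: [0.3, 0.9, -0.9]
gripper_width: 0.8
gripper_force: 0.2
```

Emit:
apply_moves --pt "0 0.001 0 0 -1" --pt "0 0.002 0 0 -1" --pt "0 0.003 0 0 -1"

```text
time_s: 4.45
ee_pos: [504.6, -269.3, 15.9]
ee_rot: [-179.9, -0.0, -7.9]
force: [2.9, 7.1, 0.3]
gripper_width: 0.2
gripper_force: 3.8
```

```bash
python3 - <<'E'
from h import *
s=where();cm=cam("wrist",s);im=cams.grab_frame("wrist")
cv2.imwrite("pics/w2.png",cv2.resize(im[60:300,250:520],None,fx=2.4,fy=2.4,interpolation=cv2.INTER_CUBIC))
E
```

```text
4.45 jig [-134.9   83.5] z 15.9 rot [-1.7987e+02 -1.0000e-02 -7.8900e+00] F [2.9 7.1 0.3] 0.16218443948527306
```

View pics/w2.png

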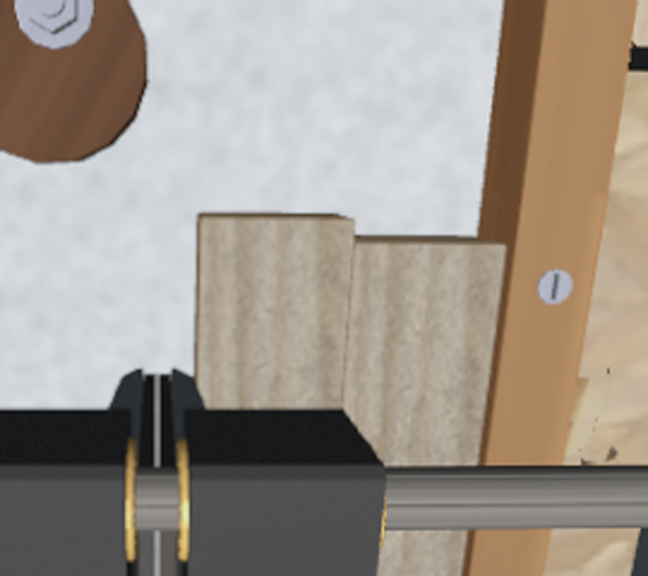

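The staves are edge to edge against the fence (L spans px 197–354, R 354–505), and L's end is about 5 mm ahead of R's. Next I'll back off, lift, go behind R's near end and push it along.

Emit:
apply_moves --pt "0 -0.01 0 0 -1" --pt "0 -0.012 -0.02 0 -1" --pt "-0.02 -0.012 -0.045 0 -1" --pt "-0.06 -0.012 -0.05 0 -1" --pt "-0.091 0.015 -0.05 0 -1"

```text
time_s: 5.0
ee_pos: [410.9, -270.9, 66.9]
ee_rot: [180.0, -0.0, -7.6]
force: [-0.5, -1.6, -0.2]
gripper_width: 0.5
gripper_force: 0.0
```

Emit:
apply_moves --pt "0 0.05 0 0 -1" --pt "0 0.051 0.02 0 -1" --pt "0 0.051 0.048 0 -1" --pt "0 0.051 0.05 0 -1"

```text
time_s: 5.4
ee_pos: [402.9, -322.0, 13.6]
ee_rot: [-179.8, 0.3, -7.8]
force: [-0.8, 0.5, 0.5]
gripper_width: 0.5
gripper_force: 0.0
```

```bash
python3 -c "
from h import *
where()"
```

```text
5.4 jig [-228.3   17.3] z 13.6 rot [-179.84    0.32   -7.82] F [-0.8  0.5  0.5] 0.4958851216298983
```

Emit:
apply_moves --pt "0.006 0 -0.002 0 -1" --pt "0.012 0 -0.002 0 -1" --pt "0.018 0 -0.002 0 -1" --pt "0.024 0 -0.002 0 -1" --pt "0.03 0 -0.002 0 -1"

```text
time_s: 5.9
ee_pos: [435.9, -327.6, 18.5]
ee_rot: [180.0, -0.1, -7.8]
force: [-0.6, 0.1, 0.2]
gripper_width: 0.2
gripper_force: 0.2
```

Emit:
apply_moves --pt "0.006 0 0 0 -1" --pt "0.012 0 0 0 -1" --pt "0.018 0 0 0 -1" --pt "0.024 0 0 0 -1" --pt "0.03 0 0 0 -1"

```text
time_s: 6.4
ee_pos: [465.1, -331.7, 17.9]
ee_rot: [180.0, 0.0, -7.8]
force: [-0.0, 0.7, -0.1]
gripper_width: 0.5
gripper_force: 0.2
```

Emit:
apply_moves --pt "0.006 0 0 0 -1" --pt "0.012 0 0 0 -1" --pt "0.018 0 0 0 -1" --pt "0.024 0 0 0 -1" --pt "0.028 0 0 0 -1"

```text
time_s: 6.9
ee_pos: [493.0, -335.5, 17.9]
ee_rot: [180.0, -0.0, -7.8]
force: [-0.9, 0.3, -0.2]
gripper_width: 0.3
gripper_force: 0.2
```

```bash
python3 - <<'E'
from h import *
s=where();cm=cam("wrist",s);im=cams.grab_frame("wrist")
cv2.imwrite("pics/w3.png",cv2.resize(im[60:300,180:450],None,fx=2.4,fy=2.4,interpolation=cv2.INTER_CUBIC))
E
```

```text
6.9 jig [-137.2   16.3] z 17.9 rot [ 1.7999e+02 -2.0000e-02 -7.8000e+00] F [-0.9  0.3 -0.2] 0.2581753570524957
```

View pics/w3.png

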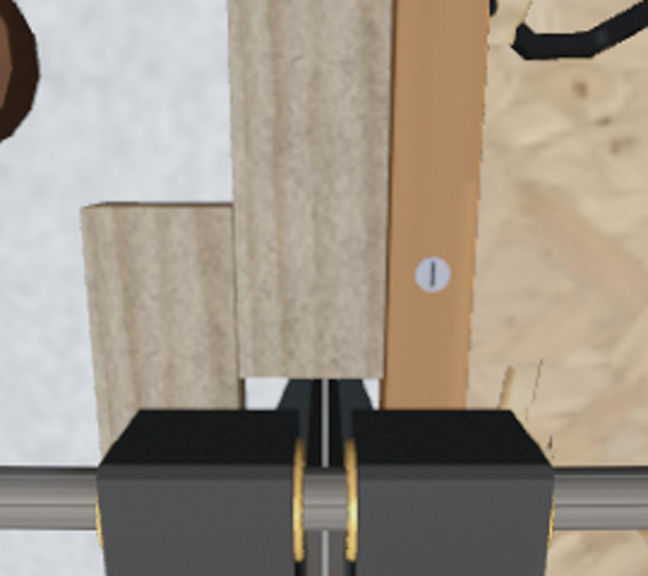

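Stave R (px 230–390) slides along the fence and L stays put (left of px 238). I'll creep R up to the stop.

Emit:
apply_moves --pt "0.002 0 0 0 -1" --pt "0.004 0 0 0 -1" --pt "0.006 0 0 0 -1" --pt "0.008 0 0 0 -1" --pt "0.009 0 0 0 -1"

```text
time_s: 7.45
ee_pos: [501.4, -336.7, 18.0]
ee_rot: [180.0, -0.0, -7.8]
force: [-0.7, 0.3, 0.1]
gripper_width: 0.4
gripper_force: 0.2
```

Emit:
apply_moves --pt "0.001 0 0 0 -1" --pt "0.002 0 0 0 -1" --pt "0.003 0 0 0 -1"

```text
time_s: 7.75
ee_pos: [503.1, -336.8, 17.9]
ee_rot: [-180.0, 0.2, -7.8]
force: [-5.4, -0.4, 3.1]
gripper_width: 0.3
gripper_force: 2.6
```

R is against the stop (5 N, jx -127 as predicted). Now L.

Emit:
apply_moves --pt "-0.01 0 0 0 -1" --pt "-0.02 0 -0.02 0 -1" --pt "-0.03 -0.005 -0.045 0 -1" --pt "-0.06 -0.036 -0.045 0 -1" --pt "-0.1 -0.036 -0.045 0 -1"

```text
time_s: 8.25
ee_pos: [410.3, -286.0, 63.6]
ee_rot: [180.0, -0.2, -7.7]
force: [-0.9, -0.7, 0.1]
gripper_width: 0.6
gripper_force: 0.0
```

Emit:
apply_moves --pt "0 0 0 0 -1" --pt "0 0 0.025 0 -1" --pt "0 0 0.046 0 -1" --pt "0 0 0.046 0 -1"

```text
time_s: 8.65
ee_pos: [408.7, -286.9, 15.1]
ee_rot: [-179.9, 0.2, -7.8]
force: [-1.4, 0.4, 0.4]
gripper_width: 0.4
gripper_force: 0.0
```

```bash
python3 -c "
from h import *
where()"
```

```text
8.65 jig [-227.4   52.8] z 15.1 rot [-179.88    0.2    -7.83] F [-1.4  0.4  0.4] 0.35432500190422395
```

Emit:
apply_moves --pt "0.006 0 0 0 -1" --pt "0.012 0 0 0 -1" --pt "0.018 0 0 0 -1" --pt "0.024 0 0 0 -1" --pt "0.03 0 0 0 -1"

```text
time_s: 9.15
ee_pos: [440.7, -292.1, 17.4]
ee_rot: [180.0, -0.0, -7.8]
force: [-0.2, 0.4, -0.1]
gripper_width: 0.4
gripper_force: 0.2
```

Emit:
apply_moves --pt "0.006 0 0 0 -1" --pt "0.012 0 0 0 -1" --pt "0.018 0 0 0 -1" --pt "0.024 0 0 0 -1" --pt "0.03 0 0 0 -1"

```text
time_s: 9.65
ee_pos: [470.0, -296.0, 16.9]
ee_rot: [180.0, 0.0, -7.8]
force: [-0.2, -0.4, -0.3]
gripper_width: 0.4
gripper_force: 0.2
```

Emit:
apply_moves --pt "0.006 0 0 0 -1" --pt "0.012 0 0 0 -1" --pt "0.018 0 0 0 -1" --pt "0.024 0 0 0 -1" --pt "0.029 0 0 0 -1"

```text
time_s: 10.15
ee_pos: [498.8, -299.9, 16.9]
ee_rot: [180.0, -0.0, -7.8]
force: [0.7, 0.4, 0.8]
gripper_width: -0.0
gripper_force: 0.2
```

```bash
python3 -c "
from h import *
where()"
```

```text
10.15 jig [-136.4   52.3] z 16.9 rot [ 1.7999e+02 -1.0000e-02 -7.8000e+00] F [0.7 0.4 0.8] -0.015338353624859316
```

Emit:
apply_moves --pt "0.002 0 0 0 -1" --pt "0.004 0 0 0 -1" --pt "0.006 0 0 0 -1" --pt "0.008 0 0 0 -1" --pt "0.009 0 0 0 -1"

```text
time_s: 10.65
ee_pos: [507.3, -301.1, 17.0]
ee_rot: [180.0, -0.0, -7.8]
force: [0.7, -0.0, 0.3]
gripper_width: 0.3
gripper_force: 0.1
```

Emit:
apply_moves --pt "0.001 0 0 0 -1" --pt "0.002 0 0 0 -1"

```text
time_s: 10.85
ee_pos: [508.2, -301.2, 16.9]
ee_rot: [-180.0, 0.1, -7.8]
force: [-5.0, 0.0, 2.6]
gripper_width: 0.6
gripper_force: 2.1
```

```bash
python3 - <<'E'
from h import *
s=where();im=cams.grab_frame("wrist")
cv2.imwrite("pics/w4.png",cv2.resize(im[0:300,180:450],None,fx=2,fy=2,interpolation=cv2.INTER_CUBIC))
E
```

```text
10.85 jig [-126.9   52.4] z 16.9 rot [-1.7999e+02  1.3000e-01 -7.7900e+00] F [-5.   0.   2.6] 0.5947532987854279
```

View pics/w4.png

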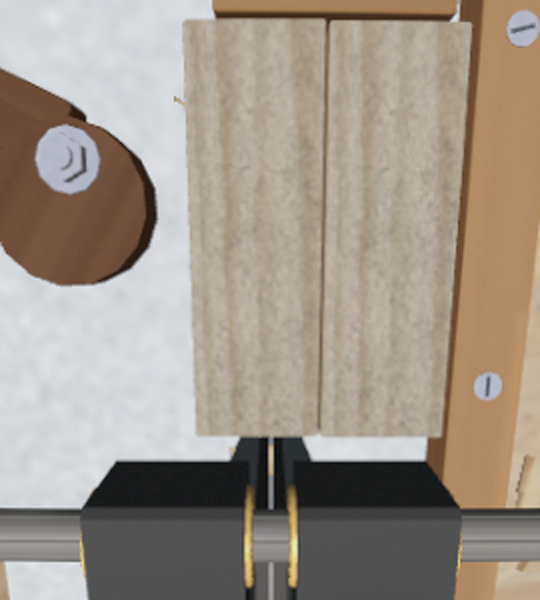

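Both staves are tight at the stop (px row 20) and along the fence, and the cam is still open at upper left. Next I'll back off, lift, go over to the clockwise side of the lever, and plan the arc.

Emit:
apply_moves --pt "-0.012 0 0 0 -1" --pt "-0.014 0 -0.025 0 -1" --pt "-0.012 -0.005 -0.05 0 -1" --pt "0.03 -0.025 -0.053 0 -1" --pt "0.074 -0.045 -0.053 0 -1"

```text
time_s: 11.4
ee_pos: [589.2, -267.3, 72.0]
ee_rot: [179.9, -0.2, -7.9]
force: [1.0, -0.8, -0.1]
gripper_width: 0.4
gripper_force: 0.0
```

Emit:
apply_moves --pt "0.04 -0.018 0 0 -1" --pt "0.074 -0.033 0 0 -1" --pt "0.074 -0.033 0 0 -1" --pt "0.074 -0.033 0.02 0 -1" --pt "0.074 -0.033 0.03 0 -1"

```text
time_s: 11.9
ee_pos: [664.6, -243.9, 38.4]
ee_rot: [-180.0, 0.2, -7.8]
force: [-0.5, -0.1, 0.2]
gripper_width: 0.5
gripper_force: 0.0
```

```bash
python3 - <<'E'
from h import *
s=where();cv2.imwrite("pics/w5.png",cams.grab_frame("wrist")); cv2.imwrite("pics/top5.png",cams.grab_frame("top"))
P=np.array([-34,104.])
for th in range(56,180,8):
    t=np.radians(th); e=np.array([np.cos(t),np.sin(t)]); n=np.array([e[1],-e[0]])
    r=np.interp(th,[60,110,160],[50,62,75]); c=P+r*e+(7.5+16*abs(n[0])+13.5*abs(n[1]))*n
    print(th,c.round(1))
E
```

```text
11.9 jig [ 20.2 130.7] z 38.4 rot [-1.7997e+02  1.5000e-01 -7.8000e+00] F [-0.5 -0.1  0.2] 0.5395731688871046
56 [ 17.4 129.6]
64 [ 13.3 137.6]
72 [  7.9 146. ]
80 [  0.7 153.5]
88 [ -8.1 159.8]
96 [-15.4 164.9]
104 [-23.1 169.1]
112 [-32.  172.2]
120 [-42. 174.]
128 [-52.7 174. ]
136 [-63.8 172.1]
144 [-75.  168.2]
152 [-85.7 162. ]
160 [-95.7 153.8]
168 [-102.4  143.1]
176 [-107.3  131.3]
```

View pics/w5.png

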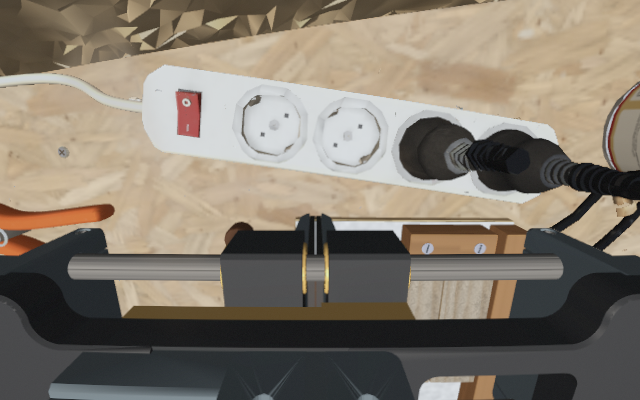

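Emit:
apply_moves --pt "0 0 0.015 0 -1" --pt "0 0 0.023 0 -1" --pt "0 0 0.023 0 -1"

```text
time_s: 12.3
ee_pos: [665.1, -244.0, 15.3]
ee_rot: [-180.0, 0.2, -7.8]
force: [-0.1, -0.3, -0.6]
gripper_width: 0.5
gripper_force: 0.0
```

Emit:
apply_moves --pt "-0.004 -0.003 0 0 -1" --pt "-0.007 -0.007 0 0 -1" --pt "-0.01 -0.011 0 0 -1" --pt "-0.0125 -0.015 0 0 -1" --pt "-0.016 -0.019 0 0 -1"

```text
time_s: 12.8
ee_pos: [653.7, -223.2, 17.7]
ee_rot: [180.0, -0.1, -7.8]
force: [1.5, -2.8, 0.4]
gripper_width: 0.5
gripper_force: 1.4
```

Emit:
apply_moves --pt "-0.0035 -0.004 0 0 -1" --pt "-0.008 -0.007 0 0 -1" --pt "-0.012 -0.01 0 0 -1" --pt "-0.016 -0.013 0 0 -1" --pt "-0.0195 -0.015 0 0 -1"

```text
time_s: 13.3
ee_pos: [635.9, -205.3, 17.0]
ee_rot: [180.0, -0.0, -7.8]
force: [3.4, -1.6, 0.1]
gripper_width: 0.6
gripper_force: 1.5
```

```bash
python3 - <<'E'
from h import *
s=where()
E
```

```text
13.3 jig [-13.6 164.9] z 17.0 rot [ 1.80e+02 -5.00e-02 -7.79e+00] F [ 3.4 -1.6  0.1] 0.5971404692401279
```

Emit:
apply_moves --pt "-0.005 -0.002 0 0 -1" --pt "-0.0095 -0.004 0 0 -1" --pt "-0.014 -0.006 0 0 -1" --pt "-0.0185 -0.0075 0 0 -1" --pt "-0.0235 -0.0085 0 0 -1"

```text
time_s: 13.8
ee_pos: [613.3, -193.7, 16.9]
ee_rot: [-180.0, 0.0, -7.8]
force: [2.1, -1.1, 0.5]
gripper_width: 0.3
gripper_force: 1.2
```

Emit:
apply_moves --pt "-0.005 -0.001 0 0 -1" --pt "-0.0105 -0.001 0 0 -1" --pt "-0.016 -0.001 0 0 -1" --pt "-0.021 0 0 0 -1" --pt "-0.027 0.001 0 0 -1"

```text
time_s: 14.3
ee_pos: [586.3, -191.3, 16.9]
ee_rot: [-180.0, 0.0, -7.8]
force: [2.5, 0.3, 0.2]
gripper_width: 0.7
gripper_force: 1.1
```

Emit:
apply_moves --pt "-0.0055 0.002 0 0 -1" --pt "-0.011 0.004 0 0 -1" --pt "-0.0165 0.007 0 0 -1"

```text
time_s: 14.6
ee_pos: [573.3, -196.2, 17.9]
ee_rot: [-180.0, -0.5, -7.9]
force: [12.4, 2.3, -1.7]
gripper_width: 0.6
gripper_force: 5.2
```

```bash
python3 - <<'E'
from h import *
s=where();cv2.imwrite("pics/t6.png",ortho(cams.grab_frame("top"),cam("top"),400,695,-430,-160,28,2))
E
```

```text
14.6 jig [-76.9 165.3] z 17.9 rot [-179.97   -0.54   -7.88] F [12.4  2.3 -1.7] 0.6024458347008924
```

Emit:
apply_moves --pt "-0.0015 0.002 0 0 -1" --pt "-0.003 0.0045 0 0 -1" --pt "-0.005 0.0065 0 0 -1" --pt "-0.007 0.0085 0 0 -1"

```text
time_s: 15.05
ee_pos: [566.6, -202.1, 18.1]
ee_rot: [-179.8, -0.7, -8.0]
force: [15.0, 9.0, -2.2]
gripper_width: 0.4
gripper_force: 7.9
```

Emit:
apply_moves --pt "-0.002 0.002 0 0 -1" --pt "-0.004 0.0045 0 0 -1"

```text
time_s: 15.25
ee_pos: [563.1, -206.0, 18.2]
ee_rot: [-179.8, -0.8, -8.0]
force: [16.6, 9.0, -3.3]
gripper_width: 0.4
gripper_force: 8.8
```

```bash
python3 - <<'E'
from h import *
s=where();o=ortho(cams.grab_frame("top"),cam("top"),400,695,-430,-160,28,2);cv2.imwrite("pics/t7.png",o)
E
```

```text
15.25 jig [-85.6 154.2] z 18.2 rot [-179.81   -0.78   -7.99] F [16.6  9.  -3.3] 0.4458495154195447
```

View pics/t7.png

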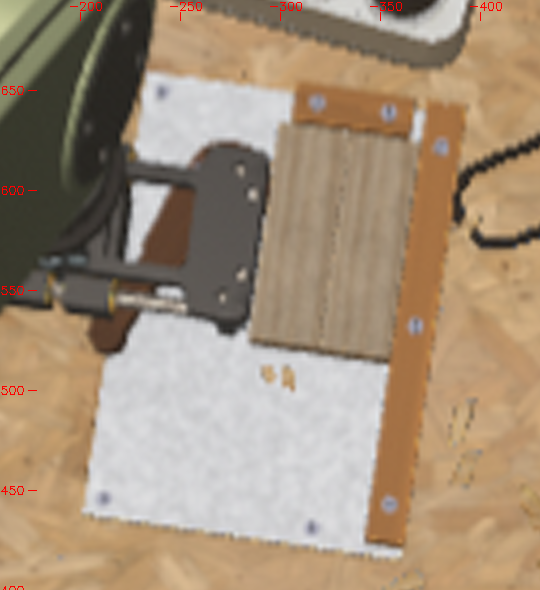

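The staves still lie tight. The lever end at px (107,340) means about 96° (1.68 rad) of turn since the start, so I'll keep going to about 1.9.

Emit:
apply_moves --pt "-0.0015 0.0025 0 0 -1" --pt "-0.003 0.005 0 0 -1" --pt "-0.0045 0.0075 0 0 -1" --pt "-0.006 0.01 0 0 -1"

```text
time_s: 15.7
ee_pos: [556.0, -214.9, 18.4]
ee_rot: [-179.8, -0.8, -8.0]
force: [19.3, 12.8, -2.2]
gripper_width: 0.6
gripper_force: 10.6
```

```bash
python3 -c "
from h import *
where()"
```

```text
15.7 jig [-91.4 144.4] z 18.4 rot [-179.78   -0.78   -8.01] F [19.3 12.8 -2.2] 0.6328041665446023
```

Emit:
apply_moves --pt "-0.001 0.002 0 0 -1" --pt "-0.0015 0.004 0 0 -1" --pt "-0.0015 0.004 0 0 -1"

```text
time_s: 16.0
ee_pos: [555.9, -215.5, 18.6]
ee_rot: [-179.5, -0.9, -8.2]
force: [21.7, 20.8, -2.2]
gripper_width: 0.5
gripper_force: 13.9
```

```bash
python3 - <<'E'
from h import *
s=where();o=ortho(cams.grab_frame("top"),cam("top"),480,695,-430,-160,28,2);cv2.imwrite("pics/t8.png",o)
E
```

```text
16.0 jig [-91.4 143.8] z 18.6 rot [-179.46   -0.94   -8.21] F [21.7 20.8 -2.2] 0.47482185566503265
```

View pics/t8.png

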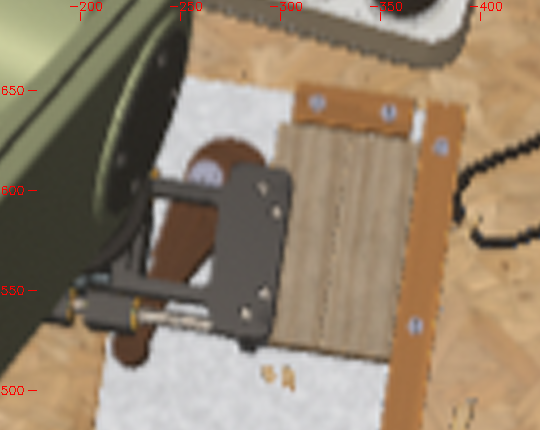

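The force stepped up with no further motion, so the cam is at its end of travel, with the lever pointing back at the robot (end at px (131,348)). Now I retreat and check.

Emit:
apply_moves --pt "0.002 -0.008 0 0 -1" --pt "0.005 -0.02 0 0 -1" --pt "0.005 -0.024 -0.02 0 -1" --pt "0.005 -0.024 -0.06 0 -1" --pt "0.005 -0.024 -0.1 0 -1"

```text
time_s: 16.55
ee_pos: [553.2, -196.4, 116.6]
ee_rot: [-180.0, 0.4, -7.8]
force: [1.3, 0.1, -0.3]
gripper_width: 0.4
gripper_force: 0.0
```

Emit:
apply_moves --pt "-0.04 0 -0.02 0 -1" --pt "-0.08 0 -0.04 0 -1" --pt "-0.12 0 -0.06 0 -1" --pt "-0.12 0 -0.06 0 -1" --pt "-0.12 0 -0.06 0 -1"

```text
time_s: 17.05
ee_pos: [435.7, -180.8, 177.2]
ee_rot: [180.0, 0.0, -7.8]
force: [-0.6, 0.7, 0.6]
gripper_width: 0.7
gripper_force: 0.0
```

```bash
python3 - <<'E'
from h import *
s=where();o=ortho(cams.grab_frame("wrist"),cam("wrist",s),490,690,-410,-160,28,3);cv2.imwrite("pics/t9.png",o)
E
```

```text
17.05 jig [-215.3  161.7] z 177.2 rot [ 1.7998e+02  1.0000e-02 -7.8500e+00] F [-0.6  0.7  0.6] 0.6705175962447881
```

View pics/t9.png

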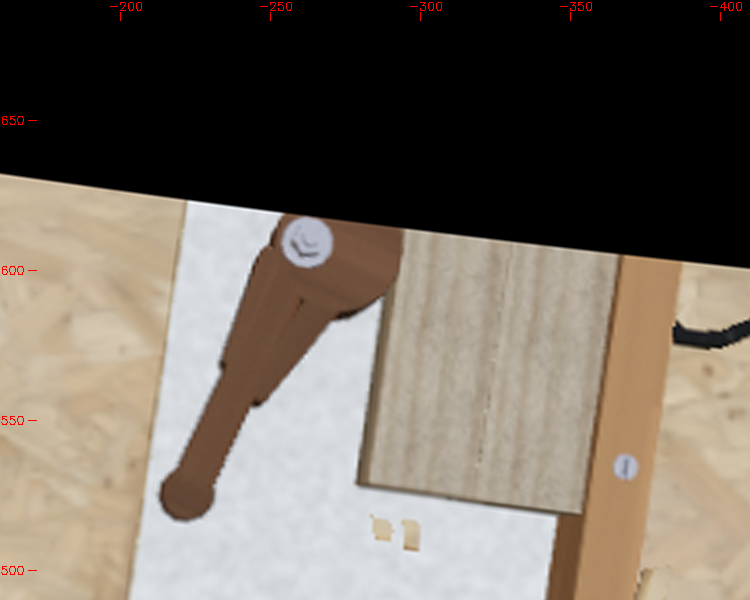

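The cam bears on the pair and both near ends line up at px row ~485–510. The stave edges are tight to each other and to the fence, and the lever has turned at least 1.78 rad from its start. Handing in.

```bash
python3 -c "
from workcell import env
print(env.job_done())"
```

```text
the job is handed in; nothing more can be done
None
```

I handed the job in at about 17 s: both staves lie edge to edge against the fence with their ends at the stop, and the cam is swung round and clamping them. The hand-in returned no verdict, and I did not measure the clamping force.

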